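Slide the coaxial driver home under the bridge it fits beneath

TASK

Run the silver coaxial driver into the test bay whose crossbeam is high enough for it: slide it along the bench, never lifting or tipping it, into that bay's lane and under the beam until it rests fully home against the end stop, without ramming the bay. The white dome cover standing in that lane is in the way: stand it upright, wholly on the round cork mat. Leave everything else on the bench where it is.

Things in the scene. Friction and masses are not known exactly. Their poses are not given: they have to be found in the camera images.
- driver: Silver coaxial loudspeaker driver, a plain upright cylinder 100 mm in diameter and 50 mm high (a black surround and small metal dome on its face add 8 mm in the middle), 0.4 to 0.85 kg, standing face up on the bench. Origin: centre of its underside; z up. Too wide to grasp: push it.
- dome: White polymer dome cover, foot 68 mm in diameter, dome 42 mm high with an upright round grip stub 24 mm in diameter on top (z = 42 to 76 mm), about 0.12 kg. Stands in the mouth of the tall bay's lane. Origin: centre of its underside; z up.
- mat: Round cork mat, 120 mm in diameter, 3 mm thick, fixed on the bench. Origin: centre of its underside, at bench height.
- tall_bridge: Fixed test bay: two rails 14 wide, 30 high, inner faces at y=+-56 (lane x=-92 to 50, floor is the bench); end stop 30 high, face at x=50; steel crossbeam at x=10 to 35, 140 long, on posts on the rail lines. Origin: on the bench in mid lane, the driver's centre when home; x runs from the open mouth to the stop, z up (mm). HIGH beam: underside 64, top 78 above bench.
- low_bridge: Fixed test bay: two rails 14 wide, 30 high, inner faces at y=+-56 (lane x=-92 to 50, floor is the bench); end stop 30 high, face at x=50; steel crossbeam at x=10 to 35, 140 long, on posts on the rail lines. Origin: on the bench in mid lane, the driver's centre when home; x runs from the open mouth to the stop, z up (mm). LOW beam: underside 36, top 50 above bench.
- back_plate: Bystander: dull iron back plate, disc 80 mm in diameter, 14 mm thick, with a boss 34 mm across up to 26 mm; it lies in the low bay's lane. Origin: centre of its underside.
- grommets: Bystander: grey card 60 x 90 mm (x, y) with six black grommets, 18 mm high. Origin: centre of its underside.
- screwdriver: Bystander: screwdriver 140 mm long lying along its own x, handle towards -x.
- baffle_ring: Bystander: wooden test-baffle ring lying flat, 110 mm outside, 76 mm inside diameter, 12 mm thick. Origin: centre of its underside.
- jar: Bystander: jar 64 mm in diameter, 75 mm high. Origin: centre of its underside.
- gauge_block: Bystander: steel block 50 x 100 x 30 mm (x, y, z). Origin: centre of its underside.
- parts_box: Bystander: cardboard box 90 x 120 x 45 mm (x, y, z). Origin: centre of its underside.
There are look-alikes about, which are no part of the job. Leave any blue or red look-alike of the driver alone.

How it is judged:
By the outcome, as a careful person would: the job done as asked, in the order asked, and still so for the second after the job is handed in, with the robot touching nothing.
It also fails if it takes over 67 s, if anything falls off the work surface, if the arm or the gripper's body presses on something with over 40 N, if the wrist force passes 120 N, or if a joint passes its speed limit or range.

ROBOT

A 6-joint arm with a two-finger parallel gripper is mounted at the origin on the work surface. World frame = base frame: x ahead of the robot, y to its left, z up, the work surface at z = 0. Lengths are in mm, angles in rad, forces in N, time in s.
With the tool pointing down it reaches from about 300 to 875 mm from the base axis. Payload 6.4 kg.
Tool frame: the origin (TCP) lies on the centre line of the jaws, within the pads' length; the fingertips stand r.tip_extent ahead of it and the grasp point (between the pads) is the TCP (r.tip_extent is the distance from the TCP to the fingertips, in mm); z points along the fingers, y is the line along which they close (so a half turn about z gives the same grasp; the last joint's range is limited). The gripper opens to 85 mm and grips with 20 to 120 N. Pads are 22 mm wide; open, the fingers measure 114 mm over their backs; the gripper's body (76 mm by 85 mm) begins 54 mm behind the grasp point. The pads swing forward as they close: fully open they stand 13 mm farther back than shut.
Start: joints at [0.94, 0.181, 1.607, -0, 1.354, -0.206], TCP at [236.97, 523.914, 250.288] pointing down, gripper open.
Joint ranges: [-2.99, 2.99], [-0.89, 2.07], [0.3, 2.58], [-1.14, 4.28], [0, 2.63], [-3.12, 3.12]. Speed limits (rad/s): [2.57, 2.57, 3.01, 3.14, 3.14, 3.14].

INTERFACE

Orientations are given as a rotation vector (axis times angle).
In Python, from plant import r gives the robot as it stands.
- The arm moves only by the tool carry_out, never from a script. Its argument "series" is a list that holds one entry, the list of rows, each a list of 7 numbers: the shift along the tool's x, y, z in units of 0.15 m (1.0 is 0.15 m), then the turn, a rotation vector about the tool's x, y, z in units of pi rad (1.0 is pi rad), then the opening, from -1 (shut) to 1 (fully open). A call has 1 to 5 rows; each row shifts and turns the commanded pose from where the row before left it, along the tool's axes as they then stand; what a row does not reach is not made up. A row lasts 1/8 s, in which the tool goes at most 62.5 mm and 10.7 degrees, less where a joint would pass 70% of its speed; a pose out of reach is approached as far as the arm can. A call with a number of a shift or a turn outside -1 to 1 is refused whole. A call with a gripper value outside its range is refused whole. The fingers move at their own pace and stop on an object; "force" is the grip in N (left out, the last holds). Time passes only in rows, so rows that do not move let the fingers close. It gives the time, the measured TCP pose, the force, the opening and the grip force at its end, in the units of the state.
- r.sense(): the state, without advancing time (a new reading comes with each control period).
- r.grab_frame(name): name is "scene" or "side" or "wrist"; returns the picture (480x640x3 uint8, red, green, blue); there is no depth.
- r.calibration(name): a dict with "K" (3x3 intrinsics, pixels), "dist" ([k1, k2, p1, p2, k3] as OpenCV has them; the pictures are not rectified), "R" (3x3) and "t" (3): a world point X has camera coordinates R X + t; the wrist camera has in their place "tool_from_camera" (4x4, takes a point from camera to tool coordinates, whose origin is the TCP and whose axes are the flange's). Camera axes: x right, y down, z forward; pixel columns grow to the right and rows downward; lengths in mm; the calibration is good to about 2 mm. A picture is of the moment at which its call begins: read the wrist's pose just before it. calibration takes no time and is no camera call.
- r.job_done(): hands the job in; it is judged then, once.
The state is a dict: "t": time; "qpos": joint angles; "joint_vel": joint speeds; "joint_efforts": joint torques, N m; "ee_pos": TCP position; "ee_rot": TCP orientation; "force": force on the tool from outside, world axes, zero at the start; "wrist_torque": the same for the moment, N m; "opening": opening from 0.0 (shut) to 1.0 (fully open); "finger_force": force on a finger pad.
Only numpy, scipy, OpenCV 4.12 (cv2) and the standard library are available. Lean on these libraries where they do the work, as an engineer would, in place of code of your own. Each camera call takes 0.05 s, during which the arm holds its last target. There are 200 camera calls.

## Working session

There is one attempt and no reset: what is moved stays moved. The work goes in short steps, Python scripts to look and compute and a tool call to move; the robot and the scene stay as the last step left them, time stands still between calls to the robot, and variables do not carry over. Pictures are saved under pics/ and viewed, at most 10 in all, crops included, and the job is handed in when it is done.

Besides the shell and the picture viewer there is one more tool, called as name(argument=value, ...) on one line, values as JSON. carry_out: Moves the arm, as the interface text tells. Shifts and turns lie within -1 to 1; 1 stands for 0.15 m of shift or pi rad of turn. Its arguments: {"type":"object","properties":{"series":{"type":"array","items":{"type":"array","items":{"type":"array","items":{"type":"number","minimum":-1,"maximum":1}}}},"force":{"type":"number"}},"required":["series"]}

```bash
mkdir -p pics; cat > h.py <<'E'
import numpy as np, cv2
from plant import r
from scipy.spatial.transform import Rotation as Ro
def ray(name,px,cal=None):
    c=r.calibration(name); K=np.array(c["K"]);d=np.array(c["dist"])
    u=cv2.undistortPoints(np.array(px,float).reshape(-1,1,2),K,d).reshape(-1,2)
    v=np.c_[u,np.ones(len(u))]
    if name=="wrist":
        s=r.sense(); T=np.array(c["tool_from_camera"]); R=Ro.from_rotvec(s["ee_rot"]).as_matrix()
        return (R@T[:3,3]+np.array(s["ee_pos"])), v@(R@T[:3,:3]).T
    R=np.array(c["R"]);t=np.array(c["t"]).ravel()
    return -R.T@t, v@R
def plane(name,px,z):
    o,d=ray(name,px); return o+d*((z-o[2])/d[:,2])[:,None]
def proj(name,X):
    c=r.calibration(name); return cv2.projectPoints(np.array(X,float).reshape(-1,3),cv2.Rodrigues(np.array(c["R"]))[0],np.array(c["t"],float),np.array(c["K"]),np.array(c["dist"]))[0].reshape(-1,2)
def snap(name,fn):
    im=r.grab_frame(name); cv2.imwrite("pics/"+fn,im[:,:,::-1]); return im
E
python3 - <<'E'
from h import *
s=r.sense();print(s,r.tip_extent)
for n in("scene","side"):
    snap(n,n+"1.png"); print(n,ray(n,[[320,240]]))
E
```

```text
{'t': 0.0, 'qpos': array([ 9.39701844e-01,  1.81536552e-01,  1.60800474e+00,  1.81511310e-05,
        1.35379460e+00, -2.06289382e-01]), 'joint_vel': array([-0.00139895, -0.0007229 , -0.00029244, -0.00073456,  0.00125629,
       -0.00097694]), 'joint_efforts': array([-1.96423271e-04, -4.44861245e+01, -3.51339912e+01, -2.88830179e-04,
        9.05823457e-03,  1.61025275e-05]), 'ee_pos': array([236.64519972, 523.48030043, 249.38822327]), 'ee_rot': array([-6.62129201e-01, -3.07028154e+00,  2.48986338e-03]), 'force': array([-0.27645127, -0.22867286, -0.78598438]), 'wrist_torque': array([-0.02284797,  0.03220124, -0.01796212]), 'finger_force': 0.0, 'opening': 0.9992803235747354} 19.0
scene (array([1035.09687381, -285.8105609 ,  903.85255245]), array([[-0.52007818,  0.2538754 , -0.81560661]]))
side (array([ 387.95157199, -977.91193577,  692.44113813]), array([[ 0.06806882,  0.83035825, -0.55316497]]))
```

View pics/scene1.png

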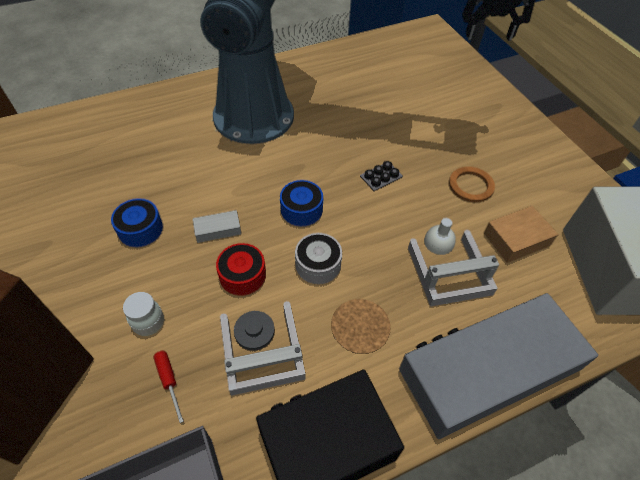

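View pics/side1.png

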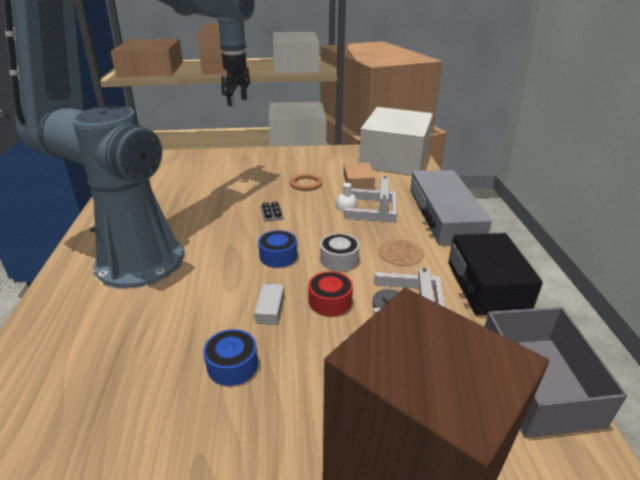

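Scene view: the candidates are silver/black at (319,257), red at (241,268), and blue at (302,202) and (137,221). Only (319,257) is silver, so that is the driver. The dome is at (440,240), standing in the taller bay at about (455,265). The mat is at (361,325), and the low bay, with the iron plate in it, is at (262,350). Next I'll confirm this in a crop and measure.

```bash
python3 - <<'E'
from h import *
a=cv2.imread("pics/scene1.png");b=cv2.imread("pics/side1.png")
A=cv2.resize(a[170:360,280:520],(800,633),interpolation=cv2.INTER_CUBIC)[:600]
cv2.imwrite("pics/c1.png",A)
B=cv2.resize(b[165:285,300:460],(800,600),interpolation=cv2.INTER_CUBIC)
cv2.imwrite("pics/c2.png",B)
for n,im,box,mb in(("scene",a,(290,230,350,285),(325,295,397,357)),("side",b,(315,228,365,272),(372,236,428,268))):
    hsv=cv2.cvtColor(im,cv2.COLOR_BGR2HSV)
    def comp(m,bx):
        k=np.zeros_like(m);x0,y0,x1,y1=bx;k[y0:y1,x0:x1]=m[y0:y1,x0:x1]
        c=max(cv2.findContours(k,0,2)[0],key=cv2.contourArea);return c
    dark=comp(((hsv[:,:,2]<70)*255).astype(np.uint8),box)
    e=cv2.fitEllipse(cv2.convexHull(dark));print(n,"surround",e,plane(n,[e[0]],52))
    lo=comp(((hsv[:,:,1]<70)*255).astype(np.uint8),box);print("body bbox",cv2.boundingRect(lo))
    h=cv2.convexHull(lo).reshape(-1,2)
    print("mat sample",hsv[(mb[1]+mb[3])//2,(mb[0]+mb[2])//2],"wood",hsv[mb[1],mb[0]])
E
```

```text
scene surround ((318.19586181640625, 251.66419982910156), (34.29668426513672, 42.30207824707031), 91.67414093017578) [[517.84361364 -36.43860023  52.        ]]
body bbox (295, 233, 47, 51)
mat sample [ 15 128 133] wood [ 18 117 163]
side surround ((339.333740234375, 243.57583618164062), (17.153663635253906, 32.71089172363281), 92.72090911865234) [[513.86363848 -36.26561088  52.        ]]
body bbox (320, 233, 40, 39)
mat sample [ 14 110 181] wood [ 16  98 179]
```

View pics/c1.png

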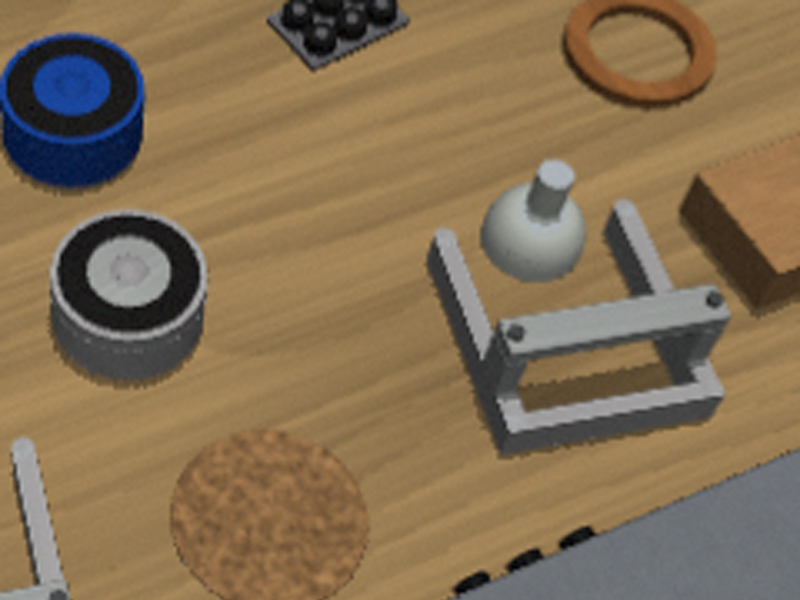

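View pics/c2.png

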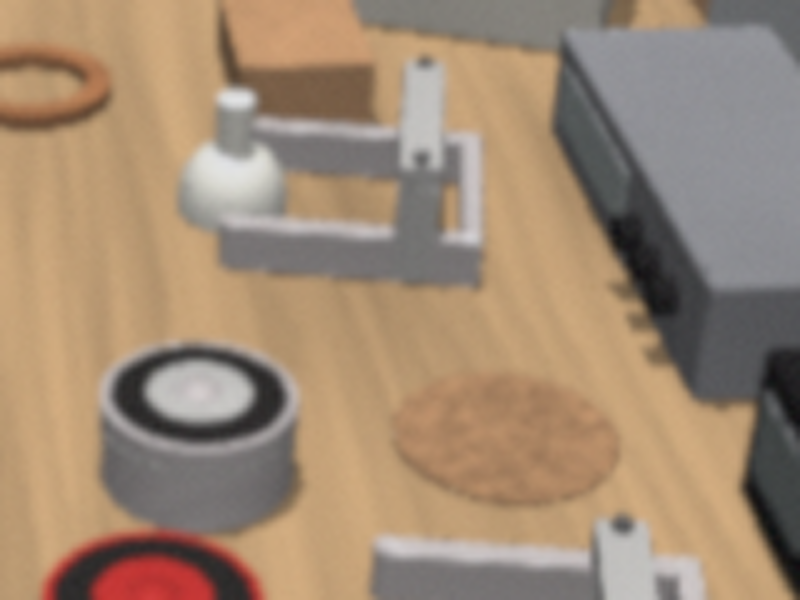

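Crop c1 confirms the choices. The silver driver is at crop (128,280), and the dome stands in the mouth of the taller bay, with its stub top at (556,174). The bay's beam bolts are at (516,331) and (714,299). In c2 the stub top is at (237,97), the bolts are at (423,158) and (425,63), and the mat is at (506,437).

```bash
python3 - <<'E'
from h import *
S=lambda p:np.array(p,float)/3.3333+[280,170]-.35
D=lambda p:np.array(p,float)/5+[300,165]-.4
def P(l,s,d,z):
    out=[]
    if s: out.append(plane("scene",S([s]),z)[0,:2])
    if d: out.append(plane("side",D([d]),z)[0,:2])
    print(l,*[o.round(1) for o in out])
    if s and d:
        (o1,d1),(o2,d2)=ray("scene",S([s])),ray("side",D([d]))
        M=np.c_[d1[0],-d2[0]];k=np.linalg.lstsq(M,o2-o1,rcond=None)[0]
        p,q=o1+k[0]*d1[0],o2+k[1]*d2[0];print("   tri",((p+q)/2).round(1),"gap",np.linalg.norm(p-q).round(1))
P("bolt-y",(516,331),(422,158),79);P("bolt+y",(714,299),(425,63),79)
P("stub",(556,174),(237,97),76)
P("mouth-y rail top mid",(443,233),(224,219),30);P("mouth+y",(624,204),None,30)
P("stop outer -y",(503,432),(480,240),30);P("stop outer +y",(721,393),(481,135),30)
P("mat",(270,517),(506,437),3);
P("mat L",(171,517),(392,432),3);P("mat R",(369,520),(620,440),3)
P("driver dome",(129,269),(200,389),56)
P("dome foot low",(530,280),(215,228),0)
# base lower edge of driver body outline: fit silhouettes
for n,f,e in(("scene",S,[(51,280),(205,280)]),("side",D,[(101,395),(297,400)])): print(n,plane(n,f(e),48).round(1))
E
```

```text
bolt-y [663.5 151.7] [663.7 155. ]
   tri [663.4 151.6  80.3] gap 1.4
bolt+y [691.3 274.4] [690.1 277.8]
   tri [690.4 275.1  79.4] gap 2.3
stub [570.5 240.6] [568.8 244.9]
   tri [569.3 241.4  76.6] gap 2.9
mouth-y rail top mid [557.1 174.1] [554.2 178.4]
   tri [555.2 175.5  30. ] gap 3.9
mouth+y [584.2 297.9]
stop outer -y [700.1 131.7] [699.6 143.7]
   tri [699.  131.9  34.4] gap 6.3
stop outer +y [729.9 270. ] [729.  273.4]
   tri [729.1 270.5  30.7] gap 2.2
mat [683.6 -15.7] [681.  -15.7]
   tri [682.1 -14.6   1.4] gap 1.9
mat L [659.9 -70.6] [621.5  -6.6]
   tri [636.2 -55.4  14.1] gap 60.3
mat R [709.1  38.3] [740.8 -23. ]
   tri [731.   19.3  -2.7] gap 57.0
driver dome [517.4 -36. ] [514.3 -37. ]
   tri [515.2 -34.8  53.8] gap 1.6
dome foot low [597.2 223.8] [554.8 220.2]
   tri [569.5 250.7 -29.1] gap 27.8
scene [[500.7 -82.3  48. ]
 [539.1   7.2  48. ]]
side [[465.5 -26.9  48. ]
 [563.6 -38.6  48. ]]
```

```bash
cat >> h.py <<'E'
def go(x,y,z,yaw=None):
    "tool-frame shift (units) and z turn (units) to world TCP; yaw = heading of tool y, deg (mod 180)"
    s=r.sense();R=Ro.from_rotvec(s["ee_rot"]).as_matrix()
    h=np.degrees(np.arctan2(R[1,1],R[0,1]))
    print("t",round(s["t"],2),"at",np.round(s["ee_pos"],1),"heading",round(h,1),"q6",round(s["qpos"][5],2),"q1",round(s["qpos"][0],2),"open",round(s["opening"],2))
    print("shift",np.round(R.T@(np.array([x,y,z])-s["ee_pos"])/150,3))
    if yaw is not None:
        d=(yaw-h+90)%180-90; print("turn z",round(-np.radians(d)/np.pi,3))
E
python3 - <<'E'
from h import *
for n,p,z in(("grom corners",[[361,178],[376,189],[403,178],[386,162]],0),("ring L,B,R,T",[[449,183],[474,202],[495,184],[470,167]],6),("blue",[[302,195]],52),("box corners",[[486,246],[507,263],[556,236]],0),("gauge",[[217,228]],15),("low bay corner rails",[[224,318],[288,306]],30)):
    print(n,plane("scene",p,z)[:,:2].round())
go(545,245,230,77.6)
R=Ro.from_rotvec(r.sense()["ee_rot"]).as_matrix();print(R.round(3)); print(np.round(r.calibration("wrist")["tool_from_camera"],2))
E
```

```text
grom corners [[326. 168.]
 [373. 185.]
 [367. 264.]
 [301. 252.]]
ring L,B,R,T [[431. 357.]
 [506. 379.]
 [478. 460.]
 [405. 436.]]
blue [[360.  -7.]]
box corners [[622. 333.]
 [678. 349.]
 [661. 497.]]
gauge [[ 346. -209.]]
low bay corner rails [[ 575. -263.]
 [ 600. -139.]]
t 0.1 at [236.7 523.5 249.5] heading 65.7 q6 -0.21 q1 0.94 open 1.0
shift [-2.638 -0.844  0.13 ]
turn z -0.066
[[-0.911  0.412 -0.001]
 [ 0.412  0.911 -0.001]
 [ 0.    -0.002 -1.   ]]
[[   0.     -0.96   -0.27   68.35]
 [   1.      0.     -0.      1.68]
 [   0.     -0.27    0.96 -123.79]
 [   0.      0.      0.      1.  ]]
```

carry_out(series=[[[-0.264, -0.084, 0.013, 0, 0, -0.007, 1], [-0.264, -0.084, 0.013, 0, 0, -0.007, 1], [-0.264, -0.084, 0.013, 0, 0, -0.007, 1], [-0.264, -0.084, 0.013, 0, 0, -0.007, 1], [-0.264, -0.084, 0.013, 0, 0, -0.007, 1]]])

```text
t: 0.72
ee_pos: [398.0, 390.8, 240.1]
ee_rot: [-0.491, -3.102, 0.001]
force: [0.4, -0.1, 0.3]
opening: 1.002
finger_force: 0.0
```

carry_out(series=[[[-0.26, -0.094, 0.013, 0, 0, -0.007, 1], [-0.26, -0.094, 0.013, 0, 0, -0.007, 1], [-0.26, -0.094, 0.013, 0, 0, -0.007, 1], [-0.26, -0.094, 0.013, 0, 0, -0.007, 1], [0, 0, 0, 0, 0, 0, 1]]])

```text
t: 1.35
ee_pos: [533.2, 292.3, 231.9]
ee_rot: [-0.361, -3.12, 0.001]
force: [-0.6, 0.6, 0.1]
opening: 0.998
finger_force: 0.0
```

```bash
python3 - <<'E'
from h import *
go(569.6,242.7,120,77.6)
np.save("pose.npy",r.sense()["ee_pos"]);snap("wrist","w1.png")
E
```

```text
t 1.35 at [533.2 292.3 231.9] heading 76.8 q6 -1.03 q1 0.31 open 1.0
shift [-0.312 -0.266  0.746]
turn z -0.004
```

View pics/w1.png

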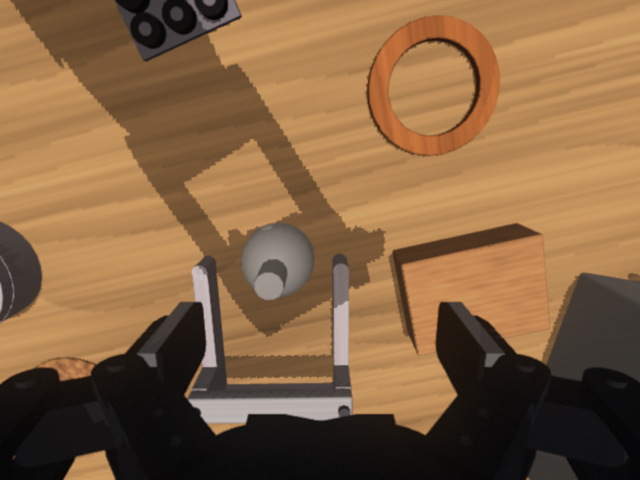

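The wrist view shows the stub top at (269,285), the rail mouth ends at (204,262) and (340,259), and the beam bolts at (196,411) and (344,411).

```bash
python3 - <<'E'
from h import *
for n,p,z in(("stub",[[269,285]],76),("rail ends",[[205,263],[341,260]],30),("bolts",[[196,411],[344,411]],79),("rail pts L: near end inner, R",[[208,300],[341,300]],30)):
    print(n,plane("wrist",p,z)[:,:2].round(1))
E
```

```text
stub [[566.  246.3]]
rail ends [[549.5 185.9]
 [573.9 303.7]]
bolts [[661.  157.2]
 [688.9 278.9]]
rail pts L: near end inner, R [[584.  177.8]
 [611.2 295.6]]
```

carry_out(series=[[[-0.148, -0.128, 0.1, 0, 0, 0, 1], [-0.147, -0.128, 0.2, 0, 0, 0, 1], [0, 0, 0.3, 0, 0, 0, 1], [0, 0, 0.3, 0, 0, 0, 1], [0, 0, 0.15, 0, 0, 0, 1]]])

```text
t: 2.02
ee_pos: [562.8, 247.6, 72.1]
ee_rot: [-0.354, -3.117, 0.002]
force: [-0.6, 0.3, 0.5]
opening: 1.001
finger_force: 0.0
```

carry_out(series=[[[0, 0, 0.07, 0, 0, 0, 0], [0, 0, 0, 0, 0, 0, -0.5], [0, 0, 0, 0, 0, 0, -1], [0, 0, 0, 0, 0, 0, -1], [0, 0, 0, 0, 0, 0, -1]]], force=30)

```text
t: 2.65
ee_pos: [566.9, 247.4, 66.3]
ee_rot: [0.355, 3.119, 0.002]
force: [-1.4, -0.2, 5.9]
opening: 0.271
finger_force: 30.0
```

carry_out(series=[[[0, 0, 0, 0, 0, 0, -1], [0, 0, 0, 0, 0, 0, -1], [0, 0, 0, 0, 0, 0, -1]]])

```text
t: 3.02
ee_pos: [566.8, 247.3, 66.3]
ee_rot: [0.355, 3.119, 0.002]
force: [-0.4, 0.1, 6.4]
opening: 0.271
finger_force: 30.0
```

carry_out(series=[[[0, 0, -0.1, 0, 0, 0, -1], [0, 0, -0.2, 0, 0, 0, -1], [0, 0, -0.2, 0, 0, 0, -1], [0, 0, -0.16, 0, 0, 0, -1], [0, 0, 0, 0, 0, 0, -1]]])

```text
t: 3.65
ee_pos: [567.5, 247.3, 166.8]
ee_rot: [0.355, 3.116, 0.003]
force: [-0.4, 0.7, -1.4]
opening: 0.271
finger_force: 29.7
```

carry_out(series=[[[-0.1, -0.13, 0, 0, 0, 0, -1], [-0.15, -0.2, 0, 0, 0, 0, -1], [-0.15, -0.2, 0, 0, 0, 0, -1], [-0.15, -0.2, 0, 0, 0, 0, -1], [-0.15, -0.2, 0, 0, 0, 0, -1]]])

```text
t: 4.28
ee_pos: [636.3, 86.3, 162.1]
ee_rot: [-0.355, -3.119, 0.0]
force: [-0.4, 0.3, -0.6]
opening: 0.27
finger_force: 29.7
```

carry_out(series=[[[-0.15, -0.2, 0, 0, 0, 0, -1], [-0.15, -0.2, 0, 0, 0, 0, -1], [-0.132, -0.194, 0, 0, 0, 0, -1], [0, 0, 0, 0, 0, 0, -1], [0, 0, 0, 0, 0, 0, -1]]])

```text
t: 4.9
ee_pos: [679.0, -13.5, 162.4]
ee_rot: [-0.356, -3.119, -0.001]
force: [0.4, 0.9, -1.6]
opening: 0.269
finger_force: 29.7
```

```bash
python3 - <<'E'
from h import *
go(681,-14,70)
a=snap("scene","p1.png");b=snap("side","p2.png")
cv2.imwrite("pics/p.png",np.hstack([cv2.resize(a[190:390,260:460,::-1],(400,400)),cv2.resize(b[120:290,320:490,::-1],(400,400))]))
E
```

```text
t 4.9 at [679.  -13.5 162.4] heading 77.0 q6 -1.54 q1 -0.19 open 0.27
shift [-0.015 -0.     0.616]
```

View pics/p.png

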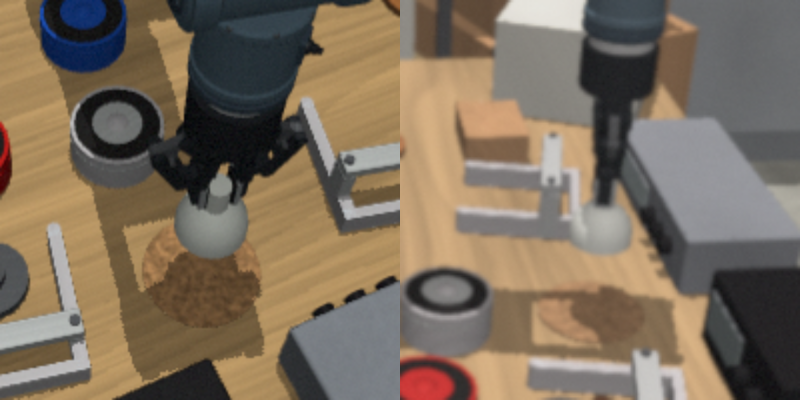

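The dome hangs upright, left panel (211,225), above the mat at (203,270). I'll lower and release it.

carry_out(series=[[[-0.005, 0, 0.25, 0, 0, 0, -1], [-0.005, 0, 0.2, 0, 0, 0, -1], [0, 0, 0.1, 0, 0, 0, -1], [0, 0, 0.04, 0, 0, 0, -1], [0, 0, 0.02, 0, 0, 0, -1]]])

```text
t: 5.62
ee_pos: [682.0, -14.1, 73.1]
ee_rot: [0.355, 3.12, -0.0]
force: [0.2, 0.0, -0.8]
opening: 0.271
finger_force: 29.7
```

carry_out(series=[[[0, 0, 0.003, 0, 0, 0, -1], [0, 0, 0, 0, 0, 0, -1]]])

```text
t: 5.88
ee_pos: [682.0, -14.4, 72.8]
ee_rot: [0.356, 3.12, -0.0]
force: [0.3, 0.5, -1.7]
opening: 0.273
finger_force: 29.7
```

carry_out(series=[[[0, 0, 0.01, 0, 0, 0, -1], [0, 0, 0.01, 0, 0, 0, -1], [0, 0, 0.003, 0, 0, 0, -1], [0, 0, 0, 0, 0, 0, -1]]])

```text
t: 6.38
ee_pos: [681.6, -14.5, 69.4]
ee_rot: [0.356, 3.121, -0.0]
force: [-2.9, -0.7, 3.9]
opening: 0.266
finger_force: 30.3
```

carry_out(series=[[[0, 0, 0, 0, 0, 0, -0.2], [0, 0, 0, 0, 0, 0, 0], [0, 0, 0, 0, 0, 0, 0.4], [0, 0, 0, 0, 0, 0, 0.4], [0, 0, -0.15, 0, 0, 0, 0.4]]])

```text
t: 7.0
ee_pos: [679.6, -14.0, 89.3]
ee_rot: [-0.355, -3.117, -0.001]
force: [-0.7, 0.1, -0.7]
opening: 0.699
finger_force: 0.0
```

carry_out(series=[[[0, 0, -0.25, 0, 0, 0, 0.4], [0, 0, -0.35, 0, 0, 0, 0.4], [0, 0, -0.35, 0, 0, 0, 0.4], [0, 0, 0, 0, 0, 0, 0.4]]])

```text
t: 7.5
ee_pos: [684.8, -14.8, 242.3]
ee_rot: [0.354, 3.108, -0.002]
force: [0.2, -0.8, -0.3]
opening: 0.703
finger_force: 0.0
```

```bash
python3 - <<'E'
from h import *
a=snap("scene","q1.png");b=snap("side","q2.png")
cv2.imwrite("pics/q.png",np.hstack([cv2.resize(a[190:390,200:400,::-1],(400,400)),cv2.resize(b[180:320,310:450,::-1],(400,400))]))
print(plane("scene",[[240.5,262]],52), plane("side",[[330.5,286]],52))
go(510,-105,200,0)
E
```

```text
[[ 478.02654754 -194.2472444    52.        ]] [[ 475.34114664 -200.95783221   52.        ]]
t 7.6 at [681.9 -14.3 235.7] heading 77.0 q6 -1.54 q1 -0.19 open 0.7
shift [ 0.982 -0.847  0.235]
turn z 0.428
```

View pics/q.png

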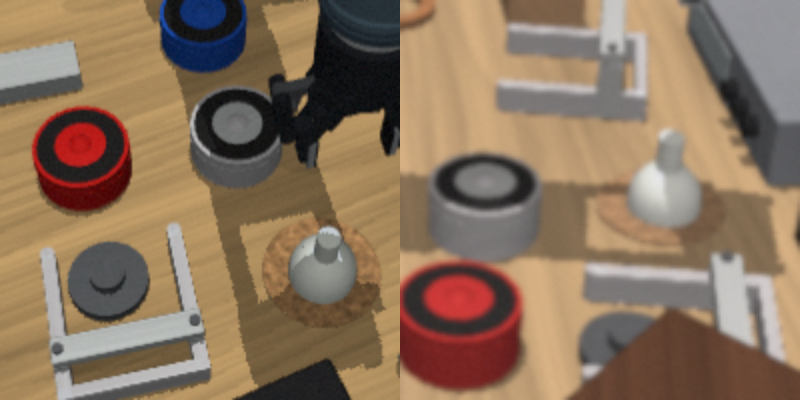

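The dome stands upright in the middle of the mat, left panel (322,270). Next I'll turn the tool ready to push the driver.

carry_out(series=[[[0, 0, 0, 0, 0, 0.045, 0.4], [0, 0, 0, 0, 0, 0.05, 0.4], [0, 0, 0, 0, 0, 0.05, 0.4], [0, 0, 0, 0, 0, 0.05, 0.4], [0, 0, 0, 0, 0, 0.05, 0.4]]])

```text
t: 8.22
ee_pos: [680.3, -14.1, 231.5]
ee_rot: [-1.507, -2.753, 0.002]
force: [-0.5, 0.7, 0.4]
opening: 0.7
finger_force: 0.0
```

carry_out(series=[[[0, 0, 0, 0, 0, 0.05, 0.4], [0, 0, 0, 0, 0, 0.05, 0.4], [0, 0, 0, 0, 0, 0.042, 0.4], [0, 0, 0, 0, 0, 0, 0.4]]])

```text
t: 8.72
ee_pos: [680.5, -14.1, 231.7]
ee_rot: [-2.072, -2.358, 0.002]
force: [0.2, -0.1, -0.2]
opening: 0.7
finger_force: 0.0
```

```bash
python3 - <<'E'
from h import *
go(524.6,-110,180,7.3)
E
```

```text
t 8.72 at [680.5 -14.1 231.7] heading 7.4 q6 -0.32 q1 -0.19 open 0.7
shift [-0.5   -1.112  0.348]
turn z 0.001
```

carry_out(series=[[[-0.1, -0.222, 0.07, 0, 0, 0, 0.4], [-0.1, -0.222, 0.07, 0, 0, 0, 0.4], [-0.1, -0.222, 0.07, 0, 0, 0, 0.4], [-0.1, -0.222, 0.07, 0, 0, 0, 0.4], [-0.1, -0.222, 0.07, 0, 0, 0, 0.4]]])

```text
t: 9.35
ee_pos: [524.3, -110.2, 179.9]
ee_rot: [-2.07, -2.362, 0.001]
force: [0.8, -0.4, 0.2]
opening: 0.697
finger_force: 0.0
```

carry_out(series=[[[0, 0, 0, 0, 0, 0, 0.4], [0, 0, 0, 0, 0, 0, 0.4]]])

```text
t: 9.6
ee_pos: [526.2, -109.9, 181.0]
ee_rot: [2.073, 2.36, 0.001]
force: [-0.2, 0.3, 0.4]
opening: 0.7
finger_force: 0.0
```

```bash
cat >> h.py <<'E'
def driver_w(fn):
    im=snap("wrist",fn); hsv=cv2.cvtColor(im,cv2.COLOR_RGB2HSV)
    m=((hsv[:,:,2]<60)*255).astype(np.uint8); m=cv2.morphologyEx(m,cv2.MORPH_OPEN,np.ones((3,3)))
    for c in cv2.findContours(m,0,2)[0]:
        if cv2.contourArea(c)>1500 and len(c)>5:
            e=cv2.fitEllipse(cv2.convexHull(c)); x,y=np.int32(e[0]); print(np.round(e[0]),np.round(e[1]),plane("wrist",[e[0]],52).round(1))
E
python3 - <<'E'
from h import *
go(524.6,-110,32,7.3); driver_w("w2.png")
E
```

```text
t 9.6 at [ 526.2 -109.9  181. ] heading 7.4 q6 -0.56 q1 -0.43 open 0.7
shift [ 0.001 -0.011  0.993]
turn z 0.001
[361. 414.] [324. 748.] [[ 576.1 -244.2   52. ]]
[317. 115.] [142. 148.] [[514.5 -30.2  52. ]]
[66. 39.] [141. 160.] [[361.   -6.4  52. ]]
```

carry_out(series=[[[0, -0.005, 0.3, 0, 0, 0, 0.4], [0, -0.005, 0.3, 0, 0, 0, 0.4], [0, 0, 0.25, 0, 0, 0, 0.4], [0, 0, 0.1, 0, 0, 0, 0.4], [0, 0, 0.03, 0, 0, 0, 0.4]]])

```text
t: 10.28
ee_pos: [524.8, -109.8, 33.6]
ee_rot: [-2.073, -2.36, 0.0]
force: [0.6, 1.1, 0.1]
opening: 0.698
finger_force: 0.0
```

carry_out(series=[[[0.04, 0, 0, 0, 0, 0, 0.4], [0.04, 0, 0, 0, 0, 0, 0.4], [0.04, 0, 0, 0, 0, 0, 0.4], [0.05, 0, 0, 0, 0, 0, 0.4], [0.06, 0, 0, 0, 0, 0, 0.4]]])

```text
t: 10.9
ee_pos: [520.4, -76.0, 34.4]
ee_rot: [2.073, 2.358, -0.0]
force: [-0.3, -3.9, 1.5]
opening: 0.7
finger_force: 1.6
```

```bash
python3 - <<'E'
from h import *
go(483.2,211.9,32,7.3); print(r.sense()["force"]); driver_w("w3.png")
E
```

```text
t 10.9 at [520.4 -76.   34.4] heading 7.3 q6 -0.5 q1 -0.37 open 0.7
shift [ 1.935e+00 -1.000e-03  1.300e-02]
turn z 0.0
[-0.32378481 -3.85274772  1.45639415]
[321. 471.] [339. 648.] [[ 525.7 -115.8   52. ]]
[320. 178.] [322. 323.] [[512.7 -17.6  52. ]]
```

carry_out(series=[[[0.07, 0, 0, 0, 0, 0, 0.4], [0.09, 0, 0, 0, 0, 0, 0.4], [0.1, 0, 0, 0, 0, 0, 0.4], [0.1, 0, 0, 0, 0, 0, 0.4], [0.1, 0, 0, 0, 0, 0, 0.4]]])

```text
t: 11.58
ee_pos: [511.2, -6.5, 34.1]
ee_rot: [2.074, 2.359, 0.0]
force: [1.3, -4.6, 2.9]
opening: 0.701
finger_force: 2.7
```

carry_out(series=[[[0.1, 0, 0, 0, 0, 0, 0.4], [0.1, 0, 0, 0, 0, 0, 0.4], [0.1, 0, 0, 0, 0, 0, 0.4], [0.1, 0, 0, 0, 0, 0, 0.4], [0.1, 0, 0, 0, 0, 0, 0.4]]])

```text
t: 12.2
ee_pos: [501.4, 67.8, 34.1]
ee_rot: [2.074, 2.359, -0.0]
force: [0.8, -5.7, 3.4]
opening: 0.698
finger_force: 2.9
```

```bash
python3 - <<'E'
from h import *
go(483.7,208,34,7.3); print(r.sense()["force"]); driver_w("w4.png")
E
```

```text
t 12.2 at [501.4  67.8  34.1] heading 7.4 q6 -0.23 q1 -0.1 open 0.7
shift [0.942 0.003 0.   ]
turn z 0.0
[ 0.76977652 -5.72535794  3.38945488]
[320. 465.] [326. 650.] [[505.4  31.6  52. ]]
[320. 179.] [322. 324.] [[493.2 126.7  52. ]]
```

Tracking well: the driver stays centred in the cradle.

carry_out(series=[[[0.1, 0, 0, 0, 0, 0, 0.4], [0.1, 0, 0, 0, 0, 0, 0.4], [0.1, 0, 0, 0, 0, 0, 0.4], [0.1, 0, 0, 0, 0, 0, 0.4], [0.1, 0, 0, 0, 0, 0, 0.4]]])

```text
t: 12.88
ee_pos: [491.5, 142.4, 33.7]
ee_rot: [-2.074, -2.359, 0.0]
force: [0.6, -3.4, 1.1]
opening: 0.702
finger_force: 1.8
```

carry_out(series=[[[0.1, 0, 0, 0, 0, 0, 0.4], [0.1, 0, 0, 0, 0, 0, 0.4], [0.08, 0, 0, 0, 0, 0, 0.4], [0.06, 0, 0, 0, 0, 0, 0.4], [0.04, 0, 0, 0, 0, 0, 0.4]]])

```text
t: 13.5
ee_pos: [484.4, 198.3, 33.7]
ee_rot: [-2.074, -2.359, 0.0]
force: [0.7, -3.2, -0.6]
opening: 0.702
finger_force: 1.6
```

carry_out(series=[[[0.02, 0, 0, 0, 0, 0, 0.4], [0, 0, 0, 0, 0, 0, 0.4], [-0.05, 0, 0, 0, 0, 0, 0.4], [-0.1, 0, 0, 0, 0, 0, 0.4], [-0.1, 0, -0.1, 0, 0, 0, 0.4]]])

```text
t: 14.12
ee_pos: [488.2, 162.2, 48.4]
ee_rot: [-2.074, -2.357, 0.003]
force: [-0.1, 0.1, 0.1]
opening: 0.699
finger_force: 0.0
```

carry_out(series=[[[0, 0, -0.3, 0, 0, 0, 0.4], [0, 0, -0.3, 0, 0, 0, 0.4], [0, 0, -0.3, 0, 0, 0, 0.4], [0, 0, -0.2, 0, 0, 0, 0.4], [0, 0, 0, 0, 0, 0, 0.4]]])

```text
t: 14.75
ee_pos: [491.2, 162.8, 217.9]
ee_rot: [2.072, 2.354, 0.008]
force: [-0.1, -0.3, -1.1]
opening: 0.698
finger_force: 0.0
```

```bash
python3 - <<'E'
from h import *
driver_w("w5.png"); a=snap("scene","s5.png"); snap("side","t5.png")
go(405,279,200,77)
E
```

```text
[388. 405.] [280. 801.] [[569.1  13.1  52. ]]
[141. 127.] [35. 72.] [[355.  219.9  52. ]]
[136.  91.] [38. 73.] [[351.1 244.2  52. ]]
[315.  99.] [125. 132.] [[475.3 254.8  52. ]]
t 14.9 at [488.5 162.9 213.2] heading 7.3 q6 -0.04 q1 0.09 open 0.7
shift [ 0.838 -0.454  0.089]
turn z -0.387
```

View pics/s5.png

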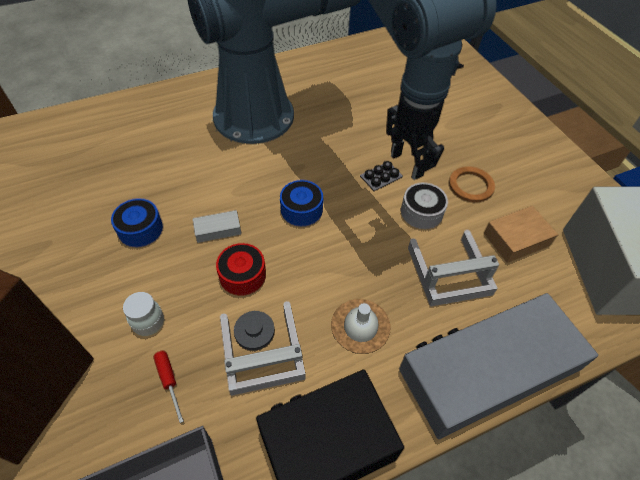

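The driver is at scene (426,202), standing in front of the tall bay's mouth, with nothing else disturbed. I'll turn the tool into line with the bay.

carry_out(series=[[[0.1, 0, -0.02, 0, 0, -0.045, 0.4], [0, 0, -0.02, 0, 0, -0.05, 0.4], [0, 0, -0.02, 0, 0, -0.05, 0.4], [0, 0, -0.02, 0, 0, -0.05, 0.4], [0, 0, 0, 0, 0, -0.05, 0.4]]])

```text
t: 15.52
ee_pos: [486.4, 178.1, 224.3]
ee_rot: [-1.029, -2.966, 0.002]
force: [0.5, -1.5, -0.4]
opening: 0.694
finger_force: 0.0
```

carry_out(series=[[[0, 0, 0, 0, 0, -0.05, 0.4], [0, 0, 0, 0, 0, -0.05, 0.4], [0, 0.2, 0, 0, 0, -0.042, 0.4], [0, 0.32, 0, 0, 0, 0, 0.4], [0, 0, 0, 0, 0, 0, 0.4]]])

```text
t: 16.15
ee_pos: [507.8, 255.1, 223.9]
ee_rot: [-0.351, -3.119, 0.001]
force: [0.3, -0.0, 0.2]
opening: 0.7
finger_force: 0.0
```

```bash
python3 - <<'E'
from h import *
s=r.sense();np.save("w6.npy",np.r_[s["ee_pos"],s["ee_rot"]]);driver_w("w6.png")
go(405,279,200,77)
E
```

```text
[317. 491.] [399. 655.] [[762.9 193.5  52. ]]
[307. 185.] [115. 117.] [[475.3 252.3  52. ]]
[  5. 122.] [71. 94.] [[380.3  46.2  52. ]]
[191.  31.] [39. 81.] [[353.9 198.5  52. ]]
t 16.2 at [507.5 253.8 223.8] heading 77.1 q6 -1.09 q1 0.25 open 0.7
shift [0.703 0.011 0.161]
turn z 0.001
```

View pics/w6.png

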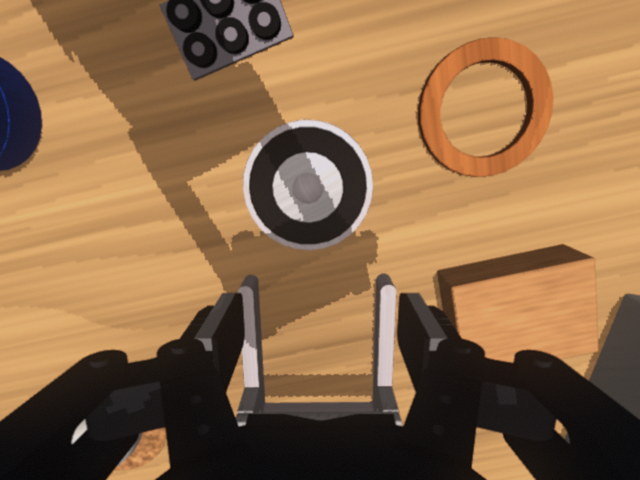

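The wrist view shows the driver at (307,185) and the rail ends at (251,283) and (386,280), in line and nearly centred.

```bash
python3 - <<'E'
from h import *
a=plane("wrist",[[251,284],[386,281],[386.5,375],[252,375]],30)[:,:2];print(a.round(1))
m=(a[0]+a[1])/2;v=a[1]-a[0];print(m.round(1),np.linalg.norm(v),"mouth yaw",np.degrees(np.arctan2(-v[0],v[1])), "rail yaw",[np.degrees(np.arctan2(*(a[i]-a[j])[::-1])) for i,j in((2,1),(3,0))])
E
```

```text
[[550.7 182.9]
 [573.9 298.7]
 [666.6 282.4]
 [638.9 159.3]]
[562.3 240.8] 118.04904942940054 mouth yaw -11.37645244218931 rail yaw [np.float64(-9.928373844670784), np.float64(-14.963855023139864)]
```

carry_out(series=[[[0.2, -0.02, 0, 0, 0, 0, 0.4], [0.25, -0.02, 0, 0, 0, 0, 0.4], [0.225, -0.013, 0, 0, 0, 0, 0.4], [0, 0, 0.2, 0, 0, 0, 0.4], [0, 0, 0.3, 0, 0, 0, 0.4]]])

```text
t: 16.82
ee_pos: [408.4, 267.7, 150.8]
ee_rot: [0.356, 3.119, 0.001]
force: [0.8, -0.6, -0.9]
opening: 0.701
finger_force: 0.0
```

carry_out(series=[[[0, 0, 0.3, 0, 0, 0, 0.4], [0, 0, 0.25, 0, 0, 0, 0.4], [0, 0, 0, 0, 0, 0, 0.4]]])

```text
t: 17.2
ee_pos: [404.8, 266.3, 65.1]
ee_rot: [-0.356, -3.114, 0.006]
force: [0.7, 0.2, -0.4]
opening: 0.699
finger_force: 0.0
```

```bash
python3 - <<'E'
from h import *
driver_w("w7.png")
go(407,268.7,34,77)
E
```

```text
[321. 486.] [389. 653.] [[489.5 250.   52. ]]
[167. 208.] [ 66. 120.] [[353.6 223.8  52. ]]
[250. 174.] [54. 57.] [[348.5 256.6  52. ]]
[138. 150.] [ 72. 125.] [[331.6 220.6  52. ]]
[223. 114.] [57. 63.] [[326.6 253.2  52. ]]
t 17.25 at [406.7 267.1  67.3] heading 77.0 q6 -1.01 q1 0.34 open 0.7
shift [-0.     0.011  0.222]
turn z -0.0
```

carry_out(series=[[[0, 0.01, 0.15, 0, 0, 0, 0.4], [0, 0, 0.07, 0, 0, 0, 0.4], [-0.03, 0, 0, 0, 0, 0, 0.4], [-0.04, 0, 0, 0, 0, 0, 0.4], [-0.04, 0, 0, 0, 0, 0, 0.4]]])

```text
t: 17.88
ee_pos: [425.7, 266.2, 36.3]
ee_rot: [0.355, 3.12, 0.001]
force: [0.5, -0.4, -0.3]
opening: 0.702
finger_force: 0.0
```

carry_out(series=[[[-0.04, 0.006, 0, 0, 0, 0, 0.4], [-0.06, 0.009, 0, 0, 0, 0, 0.4], [-0.06, 0.009, 0, 0, 0, 0, 0.4], [-0.06, 0.009, 0, 0, 0, 0, 0.4], [-0.06, 0.009, 0, 0, 0, 0, 0.4]]])

```text
t: 18.5
ee_pos: [467.4, 262.8, 35.2]
ee_rot: [-0.356, -3.121, 0.0]
force: [-3.0, 0.4, 0.6]
opening: 0.7
finger_force: 1.7
```

```bash
python3 - <<'E'
from h import *
driver_w("w8.png")
go(598,233.5,34,77);a=snap("scene","s8.png"); b=snap("side","t8.png");print(r.sense()["force"])
w=cv2.imread("pics/w8.png")
cv2.imwrite("pics/v8.png",np.hstack([cv2.resize(a[150:310,380:540,::-1],(400,480)),cv2.resize(b[150:270,290:410,::-1],(400,480))]))
E
```

```text
[317. 494.] [406. 656.] [[521.6 251.2  52. ]]
[191. -10.] [ 76. 106.] [[362.7 256.4  52. ]]
[77. 38.] [129. 169.] [[366.3 225.1  52. ]]
t 18.55 at [468.8 262.7  35.5] heading 77.0 q6 -1.05 q1 0.29 open 0.7
shift [-0.883  0.004  0.012]
turn z -0.0
[-0.38386654 -1.31529805  0.03885303]
```

View pics/v8.png

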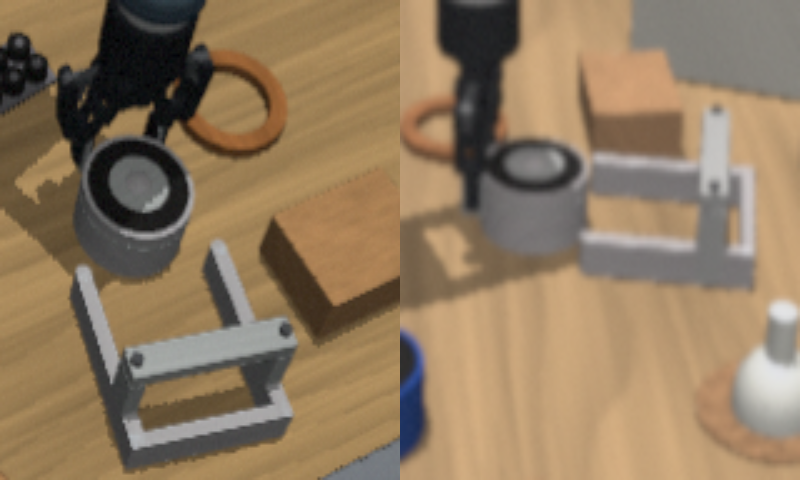

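The driver is in the cradle just before the mouth: left panel surround at (138,187), rail ends at (80,272) and (217,246), bolts at (137,359) and (286,330). I'll check the lateral offset.

```bash
cat >> h.py <<'E'
def drv(n,fn,box,z=51):
    im=cv2.imread("pics/"+fn);hsv=cv2.cvtColor(im,cv2.COLOR_BGR2HSV);x0,y0,x1,y1=box
    m=np.zeros(im.shape[:2],np.uint8);m[y0:y1,x0:x1]=(hsv[y0:y1,x0:x1,2]<60)*255
    c=max(cv2.findContours(m,0,2)[0],key=cv2.contourArea);e=cv2.fitEllipse(cv2.convexHull(c));print(n,np.round(e[0],1),np.round(e[1],1));return plane(n,[e[0]],z)[0,:2]
E
python3 - <<'E'
from h import *
f=lambda x,y:[x/2.5+380-.3,y/3+150-.3]
d=drv("scene","s8.png",(411,194,458,228))
rl=plane("scene",[f(81,274),f(217,246)],30)[:,:2];b=plane("scene",[f(137,359),f(286,330)],79)[:,:2]
m=rl.mean(0);B=b.mean(0);yb=b[1]-b[0];xh=(B-m)/np.linalg.norm(B-m)
print("drv",d.round(1),"rails",rl.round(1),"bolts",b.round(1),"axis yaw",np.degrees(np.arctan2(xh[1],xh[0])),"beam yaw",np.degrees(np.arctan2(-yb[0],yb[1])))
for yaw in(-12.5,-13):
    x=np.array([np.cos(np.radians(yaw)),np.sin(np.radians(yaw))]);y=np.array([-x[1],x[0]])
    for o,l in((m,"mouth"),(B,"beam")): print(yaw,l,((d-o)@x).round(1),((d-o)@y).round(1))
d2=drv("side","t8.png",(312,183,350,200));g=lambda x,y:[(x-400)/3.333+290,y/4+150]
b2=plane("side",[g(714,188),g(716,111)],79)[:,:2];B2=b2.mean(0);print("side",d2,b2,((d2-B2)@x),((d2-B2)@y))
E
```

```text
scene [434.6 211.4] [29.6 40.3]
drv [520.8 248.2] rails [[560.1 171.1]
 [585.9 295.8]] bolts [[664.4 151.3]
 [692.2 274.4]] axis yaw -11.099881399465417 beam yaw -12.731273552674882
-12.5 mouth -54.1 3.1
-12.5 beam -161.4 0.5
-13 mouth -54.2 2.6
-13 beam -161.4 -0.9
side [307.3 190.9] [16.3 70.7]
side [449.83487983 256.72886828] [[663.30630222 150.23572481]
 [689.9829853  273.96239578]] -231.03616673328676 -7.5351466319613145
```

carry_out(series=[[[-0.04, 0, 0, 0, 0, 0, 0.4], [-0.05, 0, 0, 0, 0, 0, 0.4], [-0.05, 0, 0, 0, 0, 0, 0.4], [-0.05, 0, 0, 0, 0, 0, 0.4], [-0.05, 0, 0, 0, 0, 0, 0.4]]])

```text
t: 19.27
ee_pos: [502.4, 254.6, 35.3]
ee_rot: [-0.356, -3.121, 0.0]
force: [-4.0, 0.6, 1.6]
opening: 0.697
finger_force: 1.9
```

carry_out(series=[[[-0.05, 0, 0, 0, 0, 0, 0.4], [-0.05, 0, 0, 0, 0, 0, 0.4], [-0.05, 0, 0, 0, 0, 0, 0.4], [-0.05, 0, 0, 0, 0, 0, 0.4], [-0.05, 0, 0, 0, 0, 0, 0.4]]])

```text
t: 19.9
ee_pos: [538.9, 246.1, 35.3]
ee_rot: [-0.356, -3.121, 0.0]
force: [-3.7, 0.4, 1.1]
opening: 0.7
finger_force: 1.8
```

```bash
python3 - <<'E'
from h import *
go(604.3,231.5,34,77);a=snap("scene","s9.png");print(r.sense()["force"])
d=drv("scene","s9.png",(425,215,475,250)); B=np.array([678.3,212.85])
for yaw in(-12.5,-13):
    x=np.array([np.cos(np.radians(yaw)),np.sin(np.radians(yaw))]);y=np.array([-x[1],x[0]]);print((d-B)@x+22.5,(d-B)@y)
E
```

```text
t 19.9 at [538.9 246.1  35.3] heading 77.0 q6 -1.12 q1 0.23 open 0.7
shift [-0.447  0.003  0.009]
turn z 0.0
[-0.22989368  0.18710291 -1.10648323]
scene [445.5 237.1] [31.8 42.3]
-66.81190972645894 -0.3862893388492483
-66.80513803497543 -1.1656581807903927
```

carry_out(series=[[[-0.05, 0, 0, 0, 0, 0, 0.4], [-0.05, 0, 0, 0, 0, 0, 0.4], [-0.05, 0, 0, 0, 0, 0, 0.4], [-0.05, 0, 0, 0, 0, 0, 0.4], [-0.05, 0, 0, 0, 0, 0, 0.4]]])

```text
t: 20.58
ee_pos: [575.4, 237.8, 35.3]
ee_rot: [-0.356, -3.121, 0.0]
force: [-4.8, 0.7, 2.7]
opening: 0.7
finger_force: 2.3
```

carry_out(series=[[[-0.04, 0, 0, 0, 0, 0, 0.4], [-0.03, 0, 0, 0, 0, 0, 0.4], [-0.02, 0, 0, 0, 0, 0, 0.4], [-0.02, 0, 0, 0, 0, 0, 0.4], [-0.015, 0, 0, 0, 0, 0, 0.4]]])

```text
t: 21.2
ee_pos: [593.4, 233.6, 35.4]
ee_rot: [0.356, 3.121, 0.0]
force: [-3.4, 0.9, 2.1]
opening: 0.699
finger_force: 2.4
```

carry_out(series=[[[-0.015, 0, 0, 0, 0, 0, 0.4], [-0.015, 0, 0, 0, 0, 0, 0.4]]])

```text
t: 21.45
ee_pos: [597.7, 232.6, 35.4]
ee_rot: [-0.355, -3.121, 0.0]
force: [-4.1, 0.6, 1.9]
opening: 0.7
finger_force: 2.4
```

carry_out(series=[[[-0.012, 0, 0, 0, 0, 0, 0.4], [-0.012, 0, 0, 0, 0, 0, 0.4]]])

```text
t: 21.7
ee_pos: [601.2, 231.8, 35.3]
ee_rot: [-0.356, -3.121, 0.0]
force: [-4.8, -0.2, 2.6]
opening: 0.698
finger_force: 2.4
```

carry_out(series=[[[-0.01, 0, 0, 0, 0, 0, 0.4], [-0.007, 0, 0, 0, 0, 0, 0.4]]])

```text
t: 21.95
ee_pos: [603.7, 231.2, 35.3]
ee_rot: [-0.356, -3.121, 0.0]
force: [-5.5, 0.7, 3.5]
opening: 0.701
finger_force: 2.5
```

carry_out(series=[[[-0.006, 0, 0, 0, 0, 0, 0.4], [-0.006, 0, 0, 0, 0, 0, 0.4]]])

```text
t: 22.2
ee_pos: [605.4, 230.8, 35.4]
ee_rot: [-0.356, -3.121, -0.0]
force: [-4.7, 1.5, 2.7]
opening: 0.706
finger_force: 2.5
```

carry_out(series=[[[-0.006, 0, 0, 0, 0, 0, 0.4], [-0.006, 0, 0, 0, 0, 0, 0.4]]])

```text
t: 22.45
ee_pos: [605.6, 230.8, 35.2]
ee_rot: [-0.355, -3.118, 0.0]
force: [-11.1, 2.9, 8.1]
opening: 0.702
finger_force: 5.8
```

carry_out(series=[[[-0.005, 0, 0, 0, 0, 0, 0.4], [-0.005, 0, 0, 0, 0, 0, 0.4]]])

```text
t: 22.7
ee_pos: [605.8, 230.8, 35.2]
ee_rot: [-0.354, -3.115, 0.001]
force: [-15.6, 3.2, 11.6]
opening: 0.7
finger_force: 8.1
```

```bash
python3 - <<'E'
from h import *
a=snap("scene","s10.png");print(r.sense()["force"])
d=drv("scene","s10.png",(430,225,490,262)); B=np.array([678.3,212.85])
x=np.array([np.cos(-.224),np.sin(-.224)]);y=np.array([-x[1],x[0]]);print((d-B)@x+22.5,(d-B)@y)
E
```

```text
[-13.73043908   2.97154532  10.17634131]
scene [452.9 234.2] [33.6 76.4]
-71.40596040392226 17.676680656636048
```

Force is rising with no further motion, so the driver is against the stop. I'll back off.

carry_out(series=[[[0.01, 0, 0, 0, 0, 0, 0.4], [0.02, 0, 0, 0, 0, 0, 0.4], [0.05, 0, 0, 0, 0, 0, 0.4], [0.1, 0, 0, 0, 0, 0, 0.4], [0.1, 0, 0, 0, 0, 0, 0.4]]])

```text
t: 23.38
ee_pos: [566.6, 239.7, 35.2]
ee_rot: [0.356, 3.121, -0.0]
force: [-0.0, 0.4, 1.3]
opening: 0.698
finger_force: 0.0
```

carry_out(series=[[[0.05, 0, -0.1, 0, 0, 0, 0.4], [0, 0, -0.3, 0, 0, 0, 0.4], [0.1, 0, -0.35, 0, 0, 0, 0.4], [0.2, 0, -0.3, 0, 0, 0, 0.4], [0.25, 0, -0.2, 0, 0, 0, 0.4]]])

```text
t: 24.0
ee_pos: [480.3, 260.1, 226.8]
ee_rot: [0.356, 3.116, 0.003]
force: [0.1, -0.8, 0.4]
opening: 0.696
finger_force: 0.0
```

carry_out(series=[[[0.25, 0, 0, 0, 0, 0, 0.4], [0.2, 0, 0, 0, 0, 0, 0.4], [0, 0, 0, 0, 0, 0, 0.4]]])

```text
t: 24.38
ee_pos: [412.5, 275.6, 224.0]
ee_rot: [0.352, 3.12, 0.001]
force: [0.0, -0.1, 0.8]
opening: 0.701
finger_force: 0.0
```

```bash
python3 - <<'E'
from h import *
s=r.sense();print(s["t"],s["ee_pos"],s["force"])
snap("scene","s11.png");snap("side","t11.png")
B=np.array([678.3,212.85]);x=np.array([np.cos(-.224),np.sin(-.224)]);y=np.array([-x[1],x[0]])
d=drv("scene","s11.png",(430,228,485,266));print(d,(d-B)@x+22.5,(d-B)@y)
# metal centre (desaturated bright blob inside dark ring) as second check, home predicted pixel
print("predicted home px of face centre",proj("scene",[*(B-22.5*x),56]))
im=cv2.imread("pics/s11.png");hsv=cv2.cvtColor(im,cv2.COLOR_BGR2HSV)
for v in range(225,300,3): print(v,''.join('#' if hsv[v,u,2]<60 else '+' if hsv[v,u,1]<50 and hsv[v,u,2]>130 else 'o' if hsv[v,u,1]<50 else '.' for u in range(405,505,2)))
E
```

```text
24.375 [412.51049931 275.60061444 224.02872635] [ 0.04441437 -0.14601092  0.76481665]
scene [454.2 257.3] [22.7 37.7]
[642.72215142 220.04625434] -13.787511896096468 -0.886490977298335
predicted home px of face centre [[457.60255464 261.43500489]]
225 ..................................................
228 ..........................................#.......
231 ..............................+++........#........
234 ..............................++++........#.......
237 .............................##+++................
240 ...+++.......................##o+++...............
243 ...+++.......................o##o+++..............
246 ..o#+++............++oo####o++oo#++++........#....
249 ..o#o+++.........+o############o+o+++.............
252 ...#o+++.......++######ooooo#####o++++..........#.
255 ...##o+++......+#####o++++++++o####++++.....o.....
258 ....##+++.....+o####+++++++++++o##oo++++++++oo....
261 ....o##+++....+o####++++++++++++++++++++++++#o+...
264 .....##++++..oooooo++++++++++++++++++++++++++++...
267 .....o##+++.o+oo++++++++++++++++++++++++oooooo....
270 ......##o+++oooo+++++++++++++++ooooooooo###ooo....
273 .......##++oo#+++++++++ooooooo#######o####ooo.....
276 .......o##o##ooooooooo#############o+o###ooo......
279 ........#####oooooooooo##########o++..###oo+......
282 ........o##o#ooooooooooo++++oo+++ooo...#oo+++.....
285 .........###ooooooooooooooooooooooo....oo+++++....
288 .........o##oooooooooooooooooooo++++++++++++++....
291 ..........##o+++..oooooo++++++++++++++ooooooo.....
294 ...........##++++++++++++++++ooooooooooooooo......
297 ...........o##+++++++ooooooooooooooooo............
```

```bash
python3 - <<'E'
from h import *
B=np.array([678.3,212.85]);x=np.array([np.cos(-.224),np.sin(-.224)]);y=np.array([-x[1],x[0]]);O=B-22.5*x
a=np.radians(np.arange(0,360,5))
for sh in(-6,0):
    p=proj("scene",[[*(O+sh*x+50*(np.cos(t)*x+np.sin(t)*y)),50] for t in a]); print(sh,"rim top v",p[:,1].min().round(1),"at u",p[p[:,1].argmin(),0].round(1),"left u",p[:,0].min().round(1))
# reference: s9 with known local -66.8
p=proj("scene",[[*(O-66.8*x+50*(np.cos(t)*x+np.sin(t)*y)),50] for t in a]);print("ref s9",p[:,1].min(),p[p[:,1].argmin(),0])
for f,u0,u1,v0 in(("s9.png",438,454,205),("s11.png",446,462,235)):
    h=cv2.cvtColor(cv2.imread("pics/"+f),cv2.COLOR_BGR2HSV)[:,:,1].astype(int)
    for u in range(u0,u1,3): print(f,u,h[v0:v0+17,u])
E
```

```text
-6 rim top v 241.0 at u 451.5 left u 431.7
0 rim top v 243.3 at u 452.5 left u 432.6
ref s9 219.0287328332222 441.8760760198294
s9.png 438 [ 43 143  67  18  61  77  27 113 116 120 114 117 118 114  77   0  10]
s9.png 441 [ 74  74  80  67 116  46 112 116 115 116 118 118 119 107  50   5  61]
s9.png 444 [ 43  60  90  13 136 101 120 121 117 119 117 117 118 111  74   3   7]
s9.png 447 [ 54  18 118  60  45 117 113 119 120 119 115 119 115 109  46   5   8]
s9.png 450 [ 94  64  97  60 102 110 119 132 164   0   0  73 146  36  11   0   5]
s9.png 453 [ 73 118  94   0 106 128  64 128 255 128  68  10  28 128  17  23   3]
s11.png 446 [117 113 116 120 117 116 119 115 116  81  11   4   5  38   8  27  34]
s11.png 449 [120 119 116 116 118 116 120 118  99  41   2   4  18  17  20  27  23]
s11.png 452 [115 119 122 116 120 117 119 119  87  22   5  18  19  60  39  10  34]
s11.png 455 [118 120 119 120 118 119 120 119  94  32   4   9  43  39  28  17  20]
s11.png 458 [118 116 120 117 117 117 116 115 113  60   2  10  17  29  26   9  22]
s11.png 461 [116 107 106  93  72  72 104 108 118 101  42   2   0  18  49  25  35]
```

The driver's rear rim measures v≈243.5, and 243.3 is predicted for fully home. The dome was seen upright on the mat and the arm is clear, so I'm handing in.

```bash
python3 -c "
from plant import r
print(r.job_done())"
```

```text
the job is handed in; nothing more can be done
None
```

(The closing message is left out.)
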